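# Bring the vial carousel to the sampling station and index it

### The arm

A 6-joint arm with a two-finger parallel gripper is mounted at the origin on the work surface. World frame = base frame: x ahead of the robot, y to its left, z up, the work surface at z = 0. Lengths are in m, angles in rad, forces in N, time in s.
With the tool pointing down it reaches from about 0.4 to 0.825 m from the base axis. Payload 7 kg.
Tool frame: the origin (TCP) lies between the finger pads; the fingertips stand 17 mm ahead of it and the grasp point (between the pads) lies 2 mm behind it; x points along the fingers, z is the direction in which the jaws open and shut, and the axes are right-handed (so a half turn about x gives the same grasp; the last joint's range is limited). The gripper opens to 88 mm and grips with 3 to 60 N. Pads are 19 mm wide; open, the fingers measure 130 mm over their backs; the gripper's body (78 mm by 193 mm) begins 47 mm behind the grasp point.
Start: joints at [1.423, 0.359, 0.012, 0, -1.224, -0.288], TCP at [0.285, 0.612, 0.244] pointing down, gripper open.
Joint ranges: [-3.07, 3.07], [-1.43, 2.12], [-1.02, 1.25], [-3.03, 1.67], [-3.05, -0], [-3.03, 3.03]. Speed limits (rad/s): [2.39, 2.39, 3.01, 3.14, 3.14, 3.14].

### API

Orientations are given as [roll, pitch, yaw] about the fixed x, y, z axes, in that order (R = Rz(yaw) Ry(pitch) Rx(roll)).
In Python, from station import * gives the robot as it stands.
- The arm moves only by the tool step_arm, never from a script. Its argument "deltas" is a list of rows, each a list of 5 numbers: the shift along the tool's x, y, z in cm, then the turn about the tool's x in degrees, then the closure, from 0 (fully open) to 1 (shut). In form: [[dx, dy, dz, roll, fingers], ...]. A call has exactly 10 rows; each row is the pose to reach, as a shift and turn from the pose commanded when the call began, along the tool's axes at that moment; what a row does not reach only later rows make up. A row lasts 1/12 s, in which the tool goes at most 41.7 mm and 7.16 degrees, less where a joint would pass 70% of its speed; a pose out of reach is approached as far as the arm can. A call with a gripper value outside its range is refused whole. The fingers move at their own pace and stop on an object; "squeeze" is the grip in N (left out, the last holds). Time passes only in rows, so rows that repeat a pose let the fingers close, or fill a call up. It gives the time, the measured TCP pose, the force and the opening at its end, in the units of the state.
- get_state(): the state, without advancing time (a new reading comes with each control period).
- grab_frame(name): name is "side" or "top"; returns a dict with "pixels" (400x640x3 uint8, red, green, blue), "range_z" (400x640 float32, m along the optical axis (not along the pixel's ray), 0 where there is no reading), "fx", "fy", "cx", "cy" (pixels), "k1" (the pictures are not rectified: a ray, as slopes to the right and down, at radius r is drawn at 1 + k1 r^2 times it, then the intrinsics apply), "view" (4x4, takes a point from world to camera coordinates). Camera axes: x right, y down, z forward; pixel columns grow to the right and rows downward; lengths in m; the calibration is good to about 2 mm. A picture is of the moment at which its call begins.
- job_done(): hands the job in, once; it reports no verdict.
Trained networks look in the newest picture that a camera, given by its name, has taken for a name from the list of things; names that differ only in an ending like _2 or _b are one class to them, and where a whole thing is asked for, a point or a joint stands for the part that bears it (a point fixed in the world has none). Each returns a list of dicts, best first, with "conf" (0 to 1); they miss things now and then, are a little off and sometimes report something else, mostly with a low value. They report only what shows in the picture. A call takes as long as a camera call.
- boxes_of(thing, camera): "extent" ([left, top, right, bottom] in pixels, round what is visible of it).
- masks_of(thing, camera): "mask" (400x640 bool, what is visible of it) and "extent" ([left, top, right, bottom] in pixels, round what is visible of it).
The state is a dict: "t": time; "q": joint angles; "qd": joint speeds; "joint_efforts": joint torques, N m; "eef_pos": TCP position; "ee_rot": TCP orientation; "force": force on the tool from outside, world axes, zero at the start; "moment": the same for the moment, N m; "width": finger opening in m.
Only numpy, scipy, OpenCV 4.12 (cv2) and the standard library are available. Lean on these libraries where they do the work, as an engineer would, in place of code of your own. Each camera call takes 0.05 s, during which the arm holds its last target.

### The job

Push the carrier along its rail into the station at the green post, so that it clicks in there, and turn the vial carousel on it until the orange notch points straight at the green post. Leave the bottles, vials and other things around the rail where they stand.

Things in the scene. Friction and masses are not known exactly. Their poses are not given: they have to be found in the camera images.
- rail: Fixed rail: aluminium base 100 mm wide (its x), 520 mm long (its y), two steel guide bars, 23 mm high. Origin: its middle, at bench level. Its x points away from the robot (within 0.2 rad of world x), its y along the rail to the robot's left. Two sprung stations at y = +110 and -110 mm. A low side shelf (x = 100 to 140 mm, 8 mm high) holds spare vials.
- carrier (a joint): Travel (m) of the carrier along the rail's y: 0 at mid-rail, stops at -0.13 and 0.13, stations at -0.11 and 0.11. There a spring roller drops between two cams and draws the carrier in from about 5 mm either side. Pushing into or out of a station takes about 4 to 8 N, elsewhere 1.5 N plus 15 N per m/s. It does not coast.
- carrier_center (a point): Centre of the carrier, on the carousel's axis, 38 mm above the bench. White plate 150 mm (rail x) by 170 mm (rail y), 26 to 38 mm above the bench, with a blue upstand at each end for pushing: 80 mm wide, centred on the rail, 26 to 52 mm above the bench, outer face 91 mm from this point along the rail's y.
- carousel (a joint): Turn (rad) of the carousel on the carrier, positive anticlockwise seen from above: 0 when the notch faces the rail's -x (the robot), -pi/2 when it faces the rail's +y, +pi/2 when it faces the rail's -y; stops at -3 and 3. Turns stiffly (0.03 N m) and stays where it is left.
- carousel_top (a point): Centre of the carousel's top face, on its axis. Grey disc 120 mm across, 44 to 62 mm above the bench, six vials clamped in it (to 92 mm above the bench). Six black upright tabs on its rim, for pushing: 6 mm thick, reaching from the disc to 80 mm from the axis, 44 to 80 mm above the bench, at 30, 90, 150, 210, 270, 330 degrees from the notch.
- notch (a point): Middle of the notch in the carousel's rim, 55 mm from its axis, 62 mm above the bench; its x axis points from the notch to the carousel's axis. The notch is a gap about 18 mm wide and 12 mm deep with an orange floor; an orange stripe runs from it to the centre.
- green_post: Green index post, fixed on the rail's centre line at one end (either one), 235 mm from mid-rail, so 125 mm from the carrier's centre when the carrier is in that end's station. 18 mm across (28 mm foot), top 80 mm above the bench. Origin at the centre of its foot, 10 mm above the bench.
- grey_post: Grey post of the same size, fixed at the other end of the rail.
- vial_a: Bystander: spare capped glass vial, 22 mm across, 46 mm tall, standing on the rail's side shelf; origin at the centre of its underside
- vial_b: Bystander: second spare capped vial, same as vial_a
- vial_rack: Bystander: blue open tray 90 x 170 x 30 mm with capped vials (up to 49 mm high), to the right of the rail; origin under its centre
- amber_bottle: Bystander: amber glass bottle, 54 mm across, 100 mm tall, beyond the rail; origin under its centre
- wash_bottle: Bystander: clear bottle with blue cap, 50 mm across, 95 mm tall, beyond the rail; origin under its centre
- beaker: Bystander: glass beaker, 68 mm across, 85 mm tall, to the left of the rail; origin under its centre
- spatula: Bystander: lab spatula 190 mm long lying at the left; origin under its middle
- cap_jar: Bystander: white jar with red lid, 76 mm across, 70 mm tall, to the right of the rail; origin under its centre

How it is judged:
By the outcome, as a careful person would: the job done as asked, in the order asked, and still so for the second after the job is handed in, with the robot touching nothing.
It also fails if it takes over 51 s, if anything falls off the work surface, if the arm or the gripper's body presses on something with over 40 N, if the wrist force passes 120 N, or if a joint passes its speed limit or range.

## Working session

There is one attempt and no reset: what is moved stays moved. The work goes in short steps, Python scripts to look and compute and a tool call to move; the robot and the scene stay as the last step left them, time stands still between calls to the robot, and variables do not carry over. Pictures are saved under pics/ and viewed, and the job is handed in when it is done.

Besides the shell and the picture viewer there is one more tool, called by a JSON object that holds its "name" and its "arguments". step_arm: Moves the arm, as the interface text tells. Its arguments: {"type":"object","properties":{"deltas":{"type":"array"},"squeeze":{"type":"number"}},"required":["deltas"]}

```bash
ls; mkdir -p pics
python3 - <<'E'
from station import *
import cv2
s=get_state();print({k:(v if not hasattr(v,'round') else v.round(3)) for k,v in s.items()} if 1 else 0)
for n in("side","top"):
    f=grab_frame(n);cv2.imwrite(f"pics/{n}0.png",f["pixels"][:,:,::-1]);print(n,f["fx"],f["fy"],f["cx"],f["cy"],f["k1"],f["view"])
E
```

```text
pics
{'t': 0.0, 'q': array([ 1.423,  0.359,  0.011, -0.   , -1.224, -0.288]), 'qd': array([-0.   , -0.   ,  0.001, -0.   ,  0.   ,  0.   ]), 'joint_efforts': array([-0.0000e+00, -5.8272e+01,  2.9306e+01,  6.9970e+00,  7.0000e-03,
       -0.0000e+00]), 'eef_pos': array([0.285, 0.611, 0.243]), 'ee_rot': array([ 0.099,  1.569, -1.907]), 'force': array([-0.118,  0.556,  0.614]), 'moment': array([-0.016,  0.033,  0.056]), 'width': 0.08775289679457114}
side 361.60757923461864 361.60757923461864 332.1968392661787 201.20295207896845 -0.03282059521816879 [[ 0.91099684 -0.41232234  0.00866284 -0.54167702]
 [-0.22100415 -0.50581208 -0.83385329  0.22378817]
 [ 0.34819811  0.75772319 -0.55191815  0.95644316]
 [ 0.          0.          0.          1.        ]]
top 472.6472134871929 472.6472134871929 323.7208874274913 196.63967113586202 -0.08702135861328414 [[ 0.00651595 -0.99991869  0.01096193  0.02214116]
 [-0.98518639 -0.00829772 -0.1712861   0.60939456]
 [ 0.17136313 -0.00968345 -0.98516035  1.74037864]
 [ 0.          0.          0.          1.        ]]
```

View pics/top0.png

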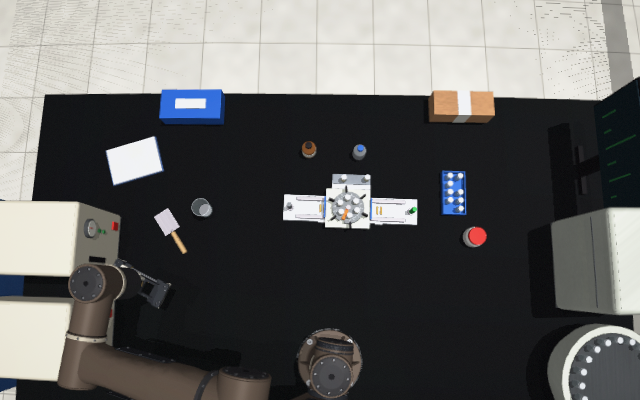

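View pics/side0.png

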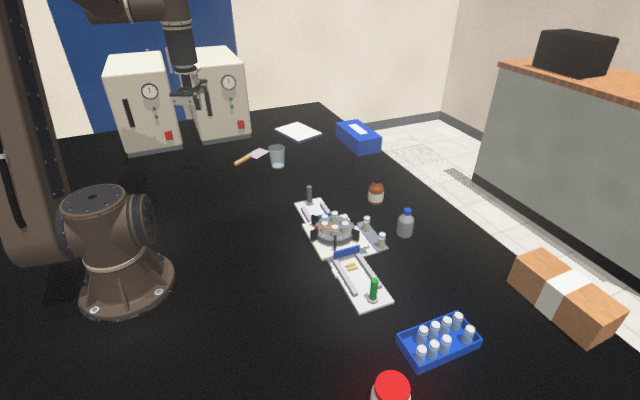

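The green post is at the rail's right (-y) end, about (413,210) in top. The grey post is at (289,206) and the carousel at about (347,207). The gripper is at the left. Next I'll measure the poses.

```bash
cat > h.py <<'E'
import numpy as np, cv2
from station import *
def K(f): return np.array([[f["fx"],0,f["cx"]],[0,f["fy"],f["cy"]],[0,0,1.]]), np.array([f["k1"],0,0,0,0.])
def proj(f,P):
    P=np.atleast_2d(np.asarray(P,float)); V=f["view"]; k,d=K(f)
    r,_=cv2.Rodrigues(V[:3,:3]); return cv2.projectPoints(P,r,V[:3,3],k,d)[0].reshape(-1,2)
def unproj(f,uv,z):
    uv=np.atleast_2d(np.asarray(uv,float)); k,d=K(f); V=f["view"]
    n=cv2.undistortPoints(uv.reshape(-1,1,2),k,d).reshape(-1,2)
    R=V[:3,:3];c=-R.T@V[:3,3]; D=np.c_[n,np.ones(len(n))]@R
    s=(z-c[2])/D[:,2]; return c+D*s[:,None]
def crop(f,box,name,sc=5):
    a,b,c,d=box; im=f["pixels"][b:d,a:c,::-1]; cv2.imwrite(name,cv2.resize(im,None,fx=sc,fy=sc,interpolation=cv2.INTER_CUBIC))
def cloud(f):
    z=f["range_z"];k,d=K(f);v,u=np.nonzero(z>0)
    n=cv2.undistortPoints(np.c_[u,v].astype(float).reshape(-1,1,2),k,d).reshape(-1,2)
    Z=z[v,u];X=np.c_[n*Z[:,None],Z];V=f["view"]
    return (X-V[:3,3])@V[:3,:3],u,v
E
python3 - <<'E'
from h import *
t=grab_frame("top")
for n in["green_post","grey_post","rail","carrier","carousel","notch","vial_a"]:
    for c in("top",):
        for b in masks_of(n,c)[:2]:
            m=b["mask"];v,u=np.nonzero(m);print(n,c,round(b["conf"],2),np.round(b["extent"],1),u.mean().round(1),v.mean().round(1))
crop(t,(275,160,425,240),"pics/c_top.png")
s=grab_frame("side")
for n in["green_post","grey_post","rail","carrier","carousel","notch","vial_a"]:
        for b in masks_of(n,"side")[:2]:
            m=b["mask"];v,u=np.nonzero(m);print(n,"side",round(b["conf"],2),np.round(b["extent"],1),u.mean().round(1),v.mean().round(1))
crop(s,(285,175,405,315),"pics/c_side.png",4)
for f in(t,s):
    P,u,v=cloud(f)
    rgb=f["pixels"][v,u].astype(int)
    g=(rgb[:,1]>rgb[:,0]*1.6)&(rgb[:,1]>rgb[:,2]*1.6)&(rgb[:,1]>60)&(P[:,0]>.3)&(P[:,0]<.8)&(abs(P[:,1])<.5)
    print("green",g.sum(),P[g].mean(0).round(4),P[g].max(0).round(3),P[g].min(0).round(3))
    o=(rgb[:,0]>rgb[:,2]*1.8)&(rgb[:,0]>150)&(rgb[:,1]<rgb[:,0]*.75)&(P[:,0]>.35)&(P[:,0]<.65)&(abs(P[:,1])<.3)
    print("orange",np.c_[u[o],v[o],P[o].round(3)])
E
```

```text
green_post top 0.46 [407.8 205.5 413.2 216.1] 411.3 210.8
green_post top 0.22 [328.2 190.1 365.1 224.7] 347.8 207.0
rail top 0.84 [281.1 172.1 416.2 226.2] 349.4 205.8
carrier top 0.62 [324.5 190.9 372.4 227.2] 347.4 208.0
carousel top 0.86 [329.5 187.  365.1 224.4] 347.8 206.6
notch top 0.9 [327.2 192.3 366.8 225.3] 347.5 206.8
green_post side 0.52 [367.2 278.8 378.  304.6] 373.6 291.1
rail side 0.56 [292.8 196.8 393.3 316.2] 345.2 251.9
carrier side 0.72 [304.7 206.7 370.  262.6] 334.9 235.7
carousel side 0.73 [309.8 211.6 356.4 251.7] 334.0 229.3
notch side 0.62 [310.4 209.7 361.2 249.7] 334.4 229.1
vial_a side 0.61 [379.6 234.8 386.3 249.3] 381.5 239.9
vial_a side 0.57 [364.2 217.6 371.2 232.7] 366.2 223.2
green 26 [ 0.5593 -0.3085  0.07  ] [ 0.568 -0.303  0.089] [ 0.553 -0.319  0.035]
orange [[ 3.46e+02  2.09e+02  5.62e-01 -5.80e-02  5.50e-02]
 [ 3.45e+02  2.10e+02  5.58e-01 -5.40e-02  5.70e-02]
 [ 3.46e+02  2.10e+02  5.58e-01 -5.70e-02  5.90e-02]
 [ 3.47e+02  2.10e+02  5.57e-01 -6.10e-02  6.40e-02]
 [ 3.45e+02  2.11e+02  5.53e-01 -5.30e-02  6.30e-02]
 [ 3.46e+02  2.11e+02  5.54
[... 1748 characters left out ...]
 6.30e-02]
 [ 3.30e+02  2.26e+02  5.61e-01 -5.70e-02  6.60e-02]
 [ 3.18e+02  2.27e+02  5.29e-01 -4.20e-02  6.20e-02]
 [ 3.19e+02  2.27e+02  5.31e-01 -4.50e-02  6.30e-02]
 [ 3.20e+02  2.27e+02  5.33e-01 -4.80e-02  6.40e-02]
 [ 3.28e+02  2.27e+02  5.44e-01 -8.10e-02  8.40e-02]
 [ 3.29e+02  2.27e+02  5.58e-01 -5.80e-02  6.40e-02]
 [ 3.30e+02  2.27e+02  5.60e-01 -6.00e-02  6.50e-02]
 [ 3.18e+02  2.28e+02  5.25e-01 -5.00e-02  6.50e-02]
 [ 3.19e+02  2.28e+02  5.28e-01 -5.10e-02  6.50e-02]
 [ 3.20e+02  2.28e+02  5.30e-01 -5.30e-02  6.50e-02]
 [ 3.28e+02  2.28e+02  5.45e-01 -7.80e-02  7.80e-02]
 [ 3.29e+02  2.28e+02  5.55e-01 -6.40e-02  6.60e-02]
 [ 3.30e+02  2.28e+02  5.59e-01 -6.30e-02  6.30e-02]]
```

View pics/c_top.png

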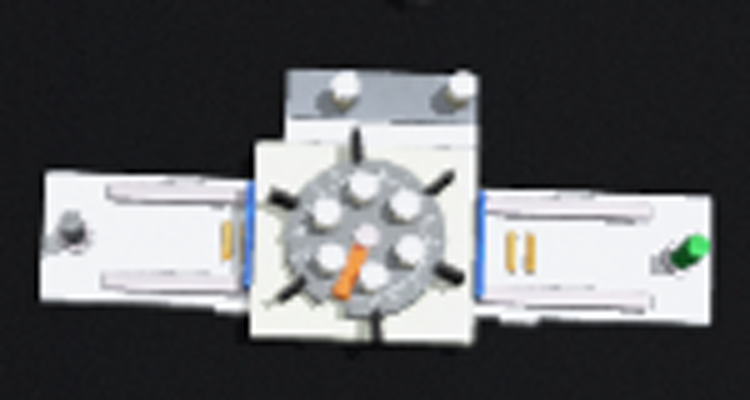

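View pics/c_side.png

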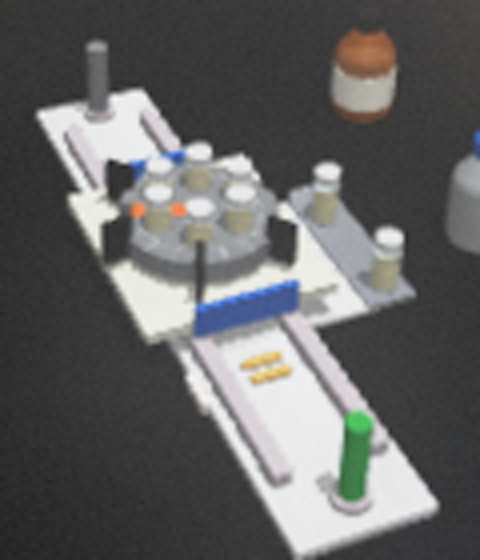

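Run:
```python
from h import *
from scipy.optimize import least_squares
t=grab_frame("top");s=grab_frame("side")
o=lambda L:np.array(L)/5+np.array([275,160])-.4
c=unproj(t,o([(46,171),(40,300),(711,196),(711,324)]),.010)
print("rail corners",c.round(4))
p=unproj(t,o([(257,142),(477,150),(472,345),(250,338)]),.038);print("plate",p.round(4), p.mean(0))
# posts
os=lambda L:np.array(L)/4+np.array([285,175])-.4
for nm,a,b in(("green",o([(699,244)]),os([(358,420)])),("grey",o([(74,222)]),os([(96,46)]))):
    print(nm,unproj(t,a,.08).round(4),unproj(s,b,.08).round(4))
# fit
def res(q):
    x,y,th=q;R=np.array([[np.cos(th),-np.sin(th)],[np.sin(th),np.cos(th)]])
    m=np.array([[.05,.26],[-.05,.26],[.05,-.26],[-.05,-.26]])
    return np.r_[((m@R.T+[x,y])-c[:,:2]).ravel()]
r=least_squares(res,[.55,-.08,0]);print(r.x,r.fun.round(4))
x,y,th=r.x
print("axes",[np.cos(th),np.sin(th)],[-np.sin(th),np.cos(th)])
Rr=np.array([[np.cos(th),-np.sin(th)],[np.sin(th),np.cos(th)]])
print("carrier in rail",(p.mean(0)[:2]-[x,y])@Rr)
print("green pred",Rr@[0,-.235]+[x,y],"grey",Rr@[0,.235]+[x,y])
# notch stripe
st=unproj(t,o([(364,248),(343,298)]),.062);print("stripe",st.round(4))
for nm,f in(("top",t),("side",s)):
    P,u,v=cloud(f);k=(P[:,2]>.035)&(P[:,2]<.043)&(abs(P[:,0]-x)<.12)&(abs(P[:,1]-y)<.2)
    q=(P[k,:2]-[x,y])@Rr;print(nm,"plate cloud",k.sum(),np.percentile(q,[1,50,99],axis=0).round(4))
```

```text
rail corners [[ 0.6265  0.1815  0.01  ]
 [ 0.5255  0.1841  0.01  ]
 [ 0.6111 -0.3371  0.01  ]
 [ 0.5107 -0.3344  0.01  ]]
plate [[ 0.6454  0.018   0.038 ]
 [ 0.6407 -0.1511  0.038 ]
 [ 0.4903 -0.1458  0.038 ]
 [ 0.4944  0.0225  0.038 ]] [ 0.56770303 -0.06409544  0.038     ]
green [[ 0.5627 -0.3123  0.08  ]] [[ 0.5644 -0.311   0.08  ]]
grey [[0.5755 0.1545 0.08  ]] [[0.5778 0.1601 0.08  ]]
[ 0.5684391  -0.07648638 -0.02903431] [-0.0005  0.0004  0.0005  0.0008 -0.0002 -0.0007  0.0003 -0.0005]
axes [np.float64(0.9995785339797469), np.float64(-0.0290302326359931)] [np.float64(0.0290302326359931), np.float64(0.9995785339797469)]
carrier in rail [-0.00109547  0.01236435]
green pred [ 0.561617   -0.31138734] grey [0.57526121 0.15841458]
stripe [[ 0.5604 -0.0625  0.062 ]
 [ 0.5224 -0.0467  0.062 ]]
top plate cloud 526 [[-0.0738 -0.0705]
 [-0.0067  0.0161]
 [ 0.1114  0.0972]]
side plate cloud 671 [[-0.0724 -0.0817]
 [-0.0359 -0.0461]
 [ 0.1169  0.094 ]]
```

```bash
cat >> h.py <<'E'
from scipy.spatial.transform import Rotation as Ro
RX,RY,TH=.5684,-.0765,-.0290
def rail(p): # rail->world xy
    c,s=np.cos(TH),np.sin(TH);return np.array([RX+c*p[0]-s*p[1],RY+s*p[0]+c*p[1]])
def tool():
    s=get_state();return np.array(s["eef_pos"]),Ro.from_euler("xyz",s["ee_rot"]).as_matrix(),s
def cmd(target):
    p,R,s=tool();return (R.T@(np.array(target)-p)*100).round(2)
E
python3 - <<'E'
from h import *
p,R,s=tool();print(p,R.round(4),s["q"].round(3))
a=np.degrees(np.arctan2(R[1,2],R[0,2]));print("tool z heading",a)
T=[*rail([0,.135]),.15];print("T",T,cmd(T)); print("rail x heading",np.degrees(TH))
f=grab_frame("top")
for n,z in(("amber_bottle",.05),("wash_bottle",.05),("beaker",.05),("cap_jar",.05)):
    b=boxes_of(n,"top");e=b[0]["extent"];print(n,unproj(f,[(e[0]+e[2])/2,(e[1]+e[3])/2],z).round(3))
E
```

```text
[0.28498322 0.6118659  0.2435932 ] [[ 0.      0.9065 -0.4222]
 [ 0.     -0.4222 -0.9065]
 [-1.      0.     -0.    ]] [ 1.423  0.359  0.012  0.    -1.224 -0.288]
tool z heading -114.97065807651026
T [np.float64(0.5723144512705746), np.float64(0.05844323647834411), 0.15] [ 9.36 49.41 38.04]
rail x heading -1.6615776058793874
amber_bottle [[0.79  0.092 0.05 ]]
wash_bottle [[ 0.786 -0.102  0.05 ]]
beaker [[0.564 0.482 0.05 ]]
cap_jar [[ 0.451 -0.547  0.05 ]]
```

{"name": "step_arm", "arguments": {"deltas": [[0,3,2.3,4.2,1],[0,6,4.6,8.4,1],[0,9,6.9,12.6,1],[0,12,9.2,16.8,1],[0,15,11.5,21,1],[0,18,13.8,25.2,1],[0,21,16.1,29.4,1],[0,24,18.4,33.6,1],[0,27,20.7,37.8,1],[0,30,23,42,1]], "squeeze": 10}}

```text
t: 2.08
eef_pos: [0.4603, 0.2751, 0.244]
ee_rot: [-2.693, 1.57, 0.847]
force: [0.2, -0.2, -1.4]
width: 0.027
```

Run:
```python
from h import *
p,R,s=tool();print(p,s["q"].round(3),s["width"])
a=np.degrees(np.arctan2(R[1,2],R[0,2]));print("heading",a,"roll needed",a+181.66)
print(cmd([*rail([0,.135]),.15]))
```

```text
[0.4602931  0.27506508 0.24396219] [ 0.904  0.13  -0.294  0.    -1.147 -0.506] 0.026973045788059674
heading -157.15605797007765 roll needed 24.503942029922342
[ 9.39 24.32 -1.91]
```

{"name": "step_arm", "arguments": {"deltas": [[0,3,-0.2,3,1],[0,6,-0.4,6,1],[1,9,-0.7,9,1],[2.5,12,-0.9,12,1],[4,15,-1.2,15,1],[5.5,18,-1.4,18,1],[7,21,-1.7,21,1],[8.4,23.3,-1.8,24,1],[9.4,24.3,-1.9,24.5,1],[9.4,24.3,-1.9,24.5,1]]}}

```text
t: 2.92
eef_pos: [0.5718, 0.0584, 0.1471]
ee_rot: [0.38, 1.567, -2.79]
force: [-0.5, 0.2, -0.3]
width: 0.0007
```

Run:
```python
from h import *
p,R,s=tool();print(p,s["q"].round(3),s["width"],s["t"])
a=np.degrees(np.arctan2(R[1,2],R[0,2]));print("heading",a,"roll needed",a+181.66 if a<0 else a-178.34)
print(cmd([*rail([0,.135]),.052]),cmd([*rail([0,-.0095]),.052]))
f=grab_frame("top");crop(f,(275,120,425,240),"pics/t2.png");f=grab_frame("side");crop(f,(285,135,405,315),"pics/s2.png",3)
```

```text
[0.57179965 0.05840346 0.14710028] [ 0.442  0.279 -0.34  -0.    -0.956 -0.47 ] 0.0006709529904101412 2.9167
heading 178.3744804482015 roll needed 0.03448044820149221
[ 9.51 -0.02 -0.09] [ 9.53 14.43 -0.08]
```

View pics/s2.png

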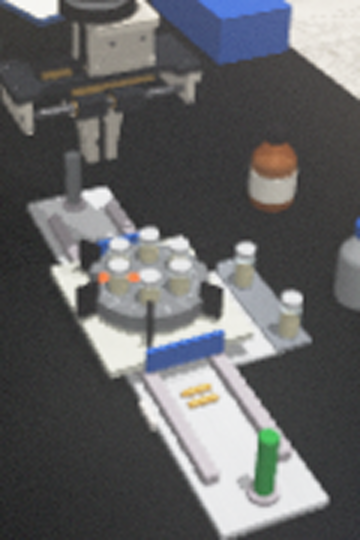

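View pics/t2.png

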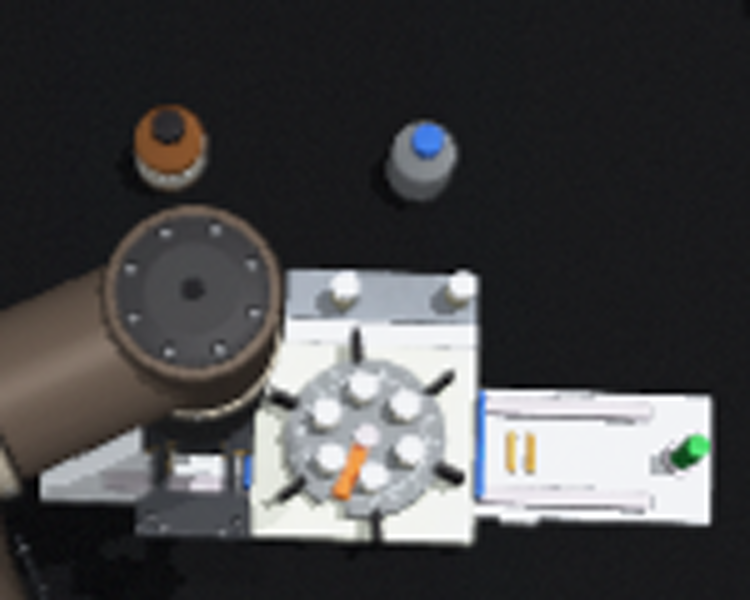

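{"name": "step_arm", "arguments": {"deltas": [[2,0,0,0,1],[4,0,0,0,1],[6,0,0,0,1],[8,0,0,0,1],[9.5,0,0,0,1],[9.5,1,0,0,1],[9.5,2,0,0,1],[9.5,3,0,0,1],[9.5,4,0,0,1],[9.5,5,0,0,1]]}}

```text
t: 3.85
eef_pos: [0.5717, 0.01, 0.0559]
ee_rot: [-2.716, 1.568, 0.401]
force: [-0.8, 1.8, 1.6]
width: 0.0002
```

{"name": "step_arm", "arguments": {"deltas": [[0,1,0,0,1],[0,2,0,0,1],[0,3,0,0,1],[0,4,0,0,1],[0,5,0,0,1],[0,6,0,0,1],[0,7,0,0,1],[0,7.5,0,0,1],[0,8,0,0,1],[0,8,0,0,1]]}}

```text
t: 4.68
eef_pos: [0.5685, -0.0705, 0.0542]
ee_rot: [0.308, 1.57, -2.86]
force: [-0.7, -0.4, -0.1]
width: 0.0004
```

Run:
```python
from h import *
p,R,s=tool();print(p,s["t"],s["force"])
print(cmd([*rail([0,-.0095]),.052]))
f=grab_frame("top");crop(f,(275,120,425,240),"pics/t3.png");f=grab_frame("side");crop(f,(285,135,405,315),"pics/s3.png",3)
```

```text
[ 0.56848327 -0.07048509  0.05424886] 4.6833 [-0.69903923 -0.42653913 -0.10881485]
[ 0.23  1.55 -0.01]
```

View pics/t3.png

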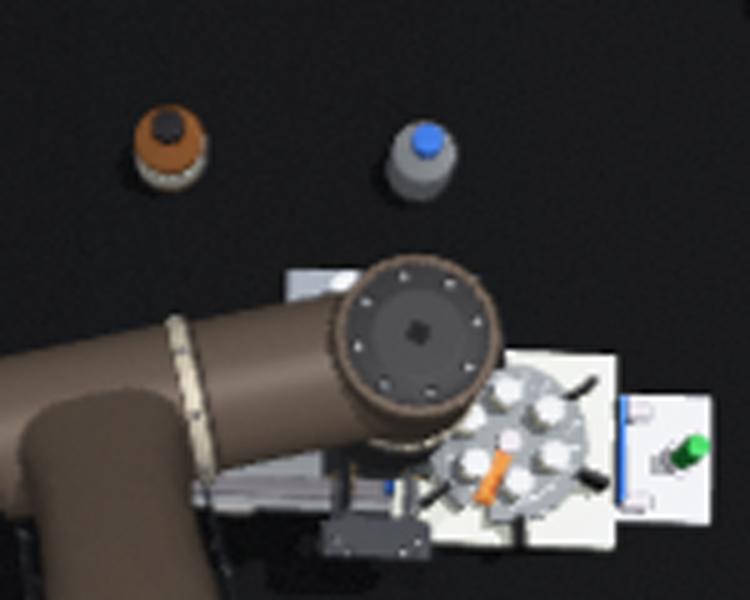

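View pics/s3.png

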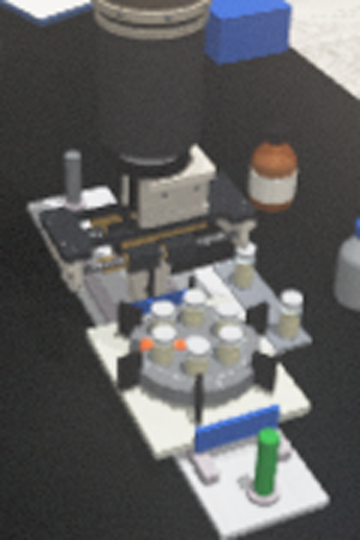

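{"name": "step_arm", "arguments": {"deltas": [[0,0.3,0,0,1],[0,0.6,0,0,1],[0,0.9,0,0,1],[0,1.1,0,0,1],[0,1.3,0,0,1],[0,1.5,0,0,1],[0,1.6,0,0,1],[0,1.6,0,0,1],[0,1.6,0,0,1],[0,1.6,0,0,1]]}}

```text
t: 5.62
eef_pos: [0.5687, -0.0855, 0.0546]
ee_rot: [2.407, 1.571, -0.76]
force: [-0.2, -0.2, -0.9]
width: 0.0004
```

Run:
```python
from h import *
p,R,s=tool();print(p,s["t"],s["force"])
print(cmd([*rail([0,-.0095]),.052]))
f=grab_frame("top");crop(f,(325,170,425,240),"pics/t4.png",8)
c=rail([0,-.11])
for dx,dy in((.075,-.085),(-.075,-.085),(-.075,.085)):
    print(proj(f,[*rail([dx,dy-.11]),.038]).round(1), (proj(f,[*rail([dx,dy-.11]),.038])-[325,170])*8+3.5)
```

```text
[ 0.56865338 -0.08549164  0.05459113] 5.6167 [-0.24141821 -0.2197864  -0.88317777]
[0.26 0.05 0.05]
[[401.7 190.6]] [[617.39038873 168.58130256]]
[[401.4 229.5]] [[614.89551818 479.14723187]]
[[356.8 227.9]] [[257.50655179 466.54790391]]
```

View pics/t4.png

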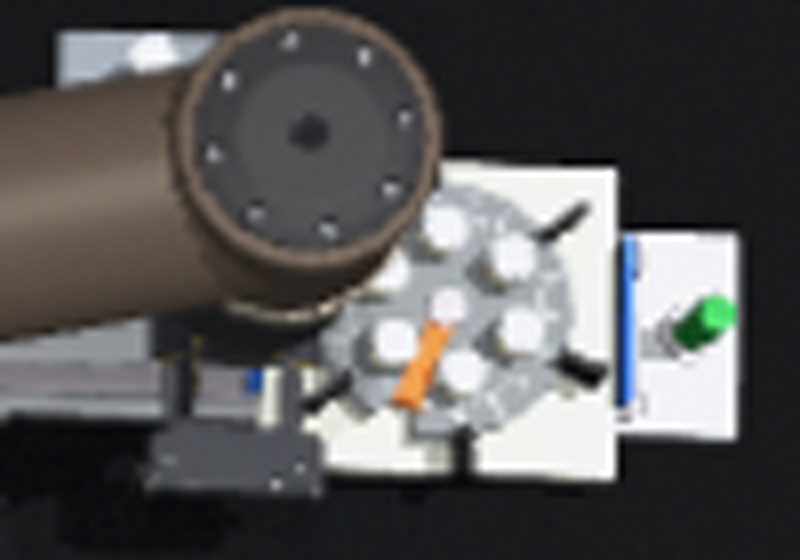

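{"name": "step_arm", "arguments": {"deltas": [[0,-1,0,0,1],[0,-1.5,0,0,1],[-2,-3,0,0,1],[-4,-5,0,0,0.9],[-7,-7,0,0,0.7],[-8,-9,0,0,0.66],[-8,-11,0,0,0.66],[-8,-12,0,0,0.66],[-8,-12,0,0,0.66],[-8,-12,0,0,0.66]]}}

```text
t: 6.5
eef_pos: [0.5713, 0.0351, 0.1341]
ee_rot: [0.318, 1.57, -2.848]
force: [0.3, -0.4, -0.8]
width: 0.0295
```

Run:
```python
from h import *
p,R,s=tool();print(p,s["t"],s["width"],s["q"].round(3),np.degrees(np.arctan2(R[1,2],R[0,2])))
f=grab_frame("top");crop(f,(335,170,425,240),"pics/t5.png",8);g=grab_frame("side");crop(g,(305,195,405,315),"pics/s5.png",5)
C=rail([0,-.11]);print("C",C)
for nm,f in(("top",f),("side",g)):
    P,u,v=cloud(f);rgb=f["pixels"][v,u].astype(int)
    o=(rgb[:,0]>rgb[:,2]*1.8)&(rgb[:,0]>140)&(rgb[:,1]<rgb[:,0]*.7)
    X=unproj(f,np.c_[u,v],.062)[:,:2]-C
    o&=np.hypot(*X.T)<.07
    q=X[o];print(nm,o.sum(),q.mean(0).round(4))
    w,V=np.linalg.eigh(np.cov(q.T));d=V[:,1];d*=np.sign(d@q.mean(0));
    print("mean ang rail",np.degrees(np.arctan2(q.mean(0)[1],q.mean(0)[0])-TH),"pca",np.degrees(np.arctan2(d[1],d[0])-TH))
    # tabs: dark pixels at z=.08 r in 62..82
    X=unproj(f,np.c_[u,v],.080)[:,:2]-C;r=np.hypot(*X.T)
    k=(rgb.max(1)<70)&(r>.064)&(r<.078);a=np.degrees(np.arctan2(X[k,1],X[k,0])-TH)%60
    print("tab mod60",np.degrees(np.angle(np.exp(6j*np.radians(a)).mean())/6)%60, abs(np.exp(6j*np.radians(a)).mean()),k.sum())
```

```text
[0.57125704 0.03510654 0.13411717] 6.5 0.029521225261192347 [ 0.403  0.287 -0.363 -0.    -0.922 -0.427] 178.61730430782117
C [ 0.56521045 -0.18645375]
top 27 [-0.0282  0.0118]
mean ang rail 158.9531934599223 pca 154.9267429549579
tab mod60 5.825080225600466 0.5331944961874792 70
side 21 [-0.0251  0.0133]
mean ang rail 153.83645622234442 pca 157.92294480629457
tab mod60 8.891078877207025 0.5532791531087182 111
```

View pics/t5.png

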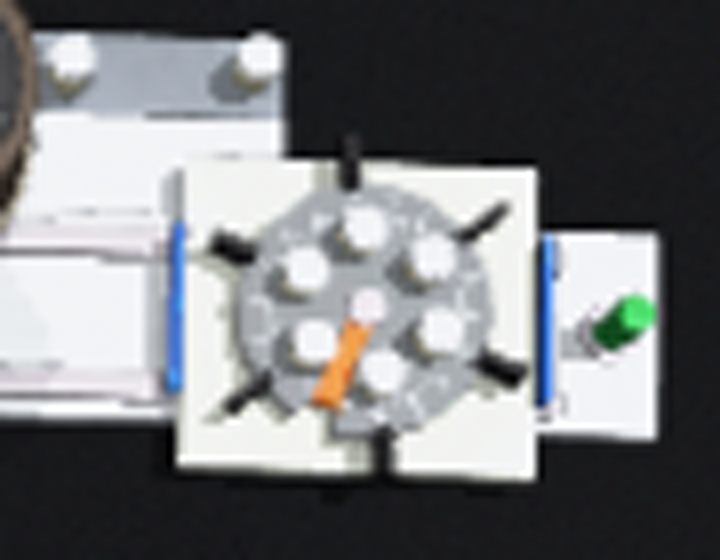

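View pics/s5.png

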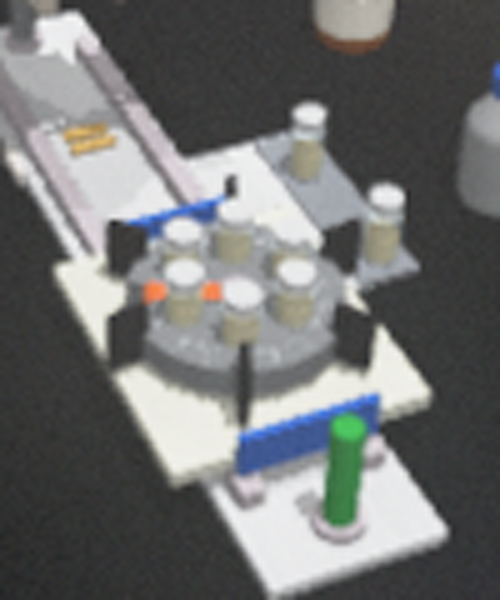

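```bash
cat >> h.py <<'E'
C=rail([0,-.11])
def pol(r,deg,z,C=C):
    a=np.radians(deg)+TH;return [C[0]+r*np.cos(a),C[1]+r*np.sin(a),z]
def overlay(f,ang,box,name,sc,C=C):
    a,b,c,d=box;im=cv2.resize(f["pixels"][b:d,a:c,::-1],None,fx=sc,fy=sc,interpolation=cv2.INTER_CUBIC)
    q=lambda P:tuple(int(x) for x in ((proj(f,P)[0]-[a,b]+.5)*sc))
    for k in range(6):
        t=ang+30+60*k
        for r0,r1,z0,z1 in((.06,.08,.08,.08),(.08,.08,.08,.044)):
            cv2.line(im,q(pol(r0,t,z0,C)),q(pol(r1,t,z1,C)),(0,255,255),1)
    cv2.line(im,q(pol(0,0,.062,C)),q(pol(.055,ang,.062,C)),(255,0,255),1)
    e=[q(pol(.06,t,.062,C)) for t in range(0,361,10)];cv2.polylines(im,[np.array(e)],0,(255,255,0),1)
    cv2.imwrite(name,im)
E
python3 - <<'E'
from h import *
f=grab_frame("top");overlay(f,158,(335,170,425,240),"pics/o5.png",8)
g=grab_frame("side");overlay(g,158,(305,215,405,315),"pics/os5.png",6)
E
```

```text
(no output)
```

View pics/o5.png

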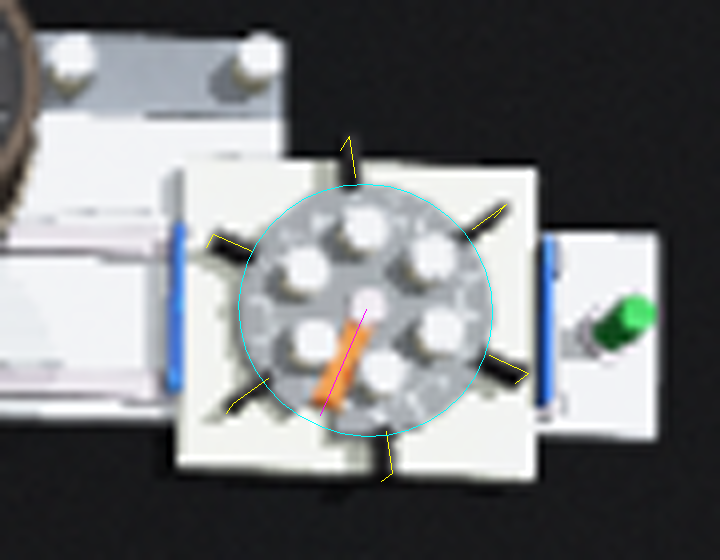

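View pics/os5.png

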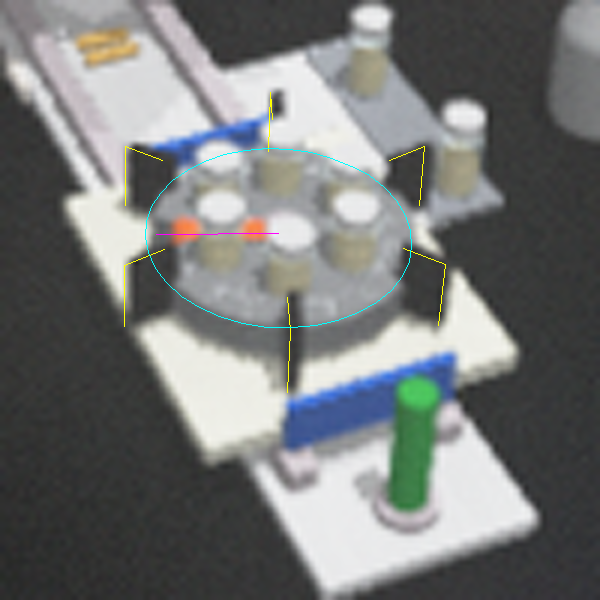

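Run:
```python
from h import *
p,R,s=tool();print(p,s["t"])
print(cmd(pol(.071,68,.134)),cmd(pol(.071,68,.072)))
```

```text
[0.57144871 0.03377267 0.13410303] 6.7
[ 1.000e-02  1.546e+01 -2.640e+00] [ 6.21 15.45 -2.64]
```

{"name": "step_arm", "arguments": {"deltas": [[0,2.5,-0.4,4,0.66],[0,5.5,-0.9,8,0.66],[0,8.5,-1.5,12,0.66],[0,11.5,-2,17,0.66],[0,14,-2.4,20,0.66],[0,15.5,-2.6,22.3,0.66],[0,15.5,-2.6,22.3,0.66],[1,15.5,-2.6,22.3,0.66],[2,15.5,-2.6,22.3,0.66],[2,15.5,-2.6,22.3,0.66]]}}

```text
t: 7.53
eef_pos: [0.592, -0.1206, 0.1117]
ee_rot: [0.333, 1.567, 3.06]
force: [-1.0, -0.5, -1.4]
width: 0.0293
```

Run:
```python
from h import *
p,R,s=tool();print(p,s["t"],s["width"],s["q"].round(2),s["force"],"h rail",np.degrees(np.arctan2(R[1,2],R[0,2])-TH))
print(cmd(pol(.071,68,.072)))
g=grab_frame("side");overlay(g,158,(285,185,405,315),"pics/os6.png",5)
```

```text
[ 0.5919588  -0.12055798  0.11165212] 7.5333 0.0293346893874054 [ 0.12  0.36 -0.31 -0.   -0.9  -0.54] [-0.95408761 -0.54545285 -1.38672422] h rail 157.91091260870553
[ 3.96  0.   -0.21]
```

View pics/os6.png

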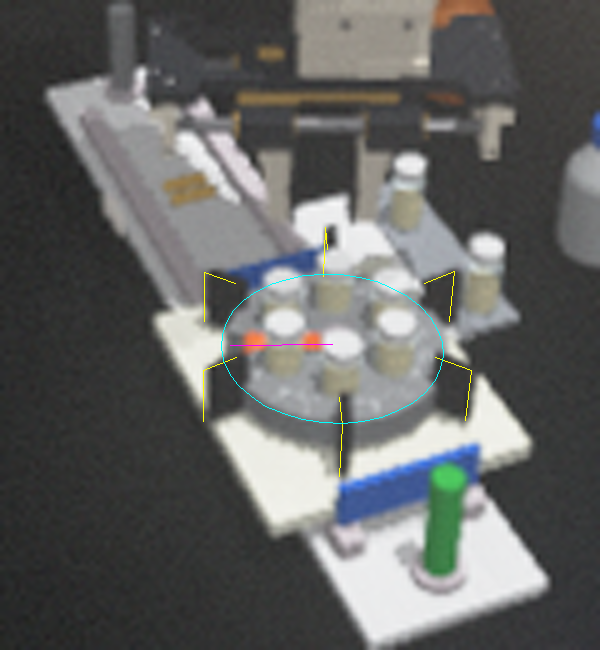

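{"name": "step_arm", "arguments": {"deltas": [[1,0,-0.2,0,0.66],[2,0,-0.2,0,0.66],[3,0,-0.2,0,0.66],[3.9,0,-0.2,0,0.66],[3.9,0,-0.2,0,0.66],[3.9,0,-0.2,0,0.86],[3.9,0,-0.2,0,0.86],[3.9,0,-0.2,0,0.86],[3.9,0,-0.2,0,0.86],[3.9,0,-0.2,0,0.86]], "squeeze": 5}}

```text
t: 8.42
eef_pos: [0.5958, -0.1219, 0.0761]
ee_rot: [-2.629, 1.57, 0.098]
force: [-0.0, 0.4, 0.5]
width: 0.0128
```

```bash
cat >> h.py <<'E'
def arc(a0,a1,n=10,r=.071,z=.072,C=C):
    p,R,s=tool();h=np.degrees(np.arctan2(R[1,2],R[0,2])-TH)
    for i in range(1,n+1):
        a=a0+(a1-a0)*i/n
        d=cmd(pol(r,a,z,C));turn=(a+90-h+180)%360-180
        print([*map(float,d.round(2)),round(float(-turn),1)])
E
python3 - <<'E'
from h import *
p,R,s=tool();print(p,s["t"],s["width"],s["force"],s["moment"])
arc(68,118)
g=grab_frame("side");overlay(g,158,(285,185,405,315),"pics/os7.png",5)
E
```

```text
[ 0.5958144  -0.12188818  0.07605839] 8.4167 0.01276945103196892 [-0.02830854  0.42451265  0.46179988] [ 0.08532477 -0.09734217 -0.01583416]
[0.41, 0.07, 0.83, -5.1]
[0.4, 0.15, 1.44, -10.1]
[0.4, 0.29, 2.05, -15.1]
[0.4, 0.48, 2.64, -20.1]
[0.4, 0.71, 3.21, -25.1]
[0.4, 1.0, 3.76, -30.1]
[0.4, 1.33, 4.28, -35.1]
[0.4, 1.71, 4.77, -40.1]
[0.4, 2.13, 5.23, -45.1]
[0.4, 2.59, 5.65, -50.1]
```

View pics/os7.png

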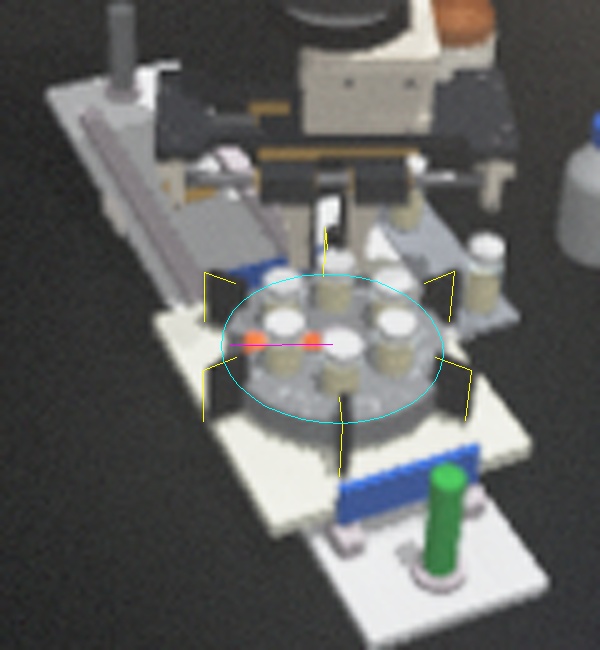

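{"name": "step_arm", "arguments": {"deltas": [[0,0.07,0.8,-5,0.86],[0,0.15,1.4,-10,0.86],[0,0.3,2.05,-15,0.86],[0,0.5,2.65,-20,0.86],[0,0.7,3.2,-25,0.86],[0,1.0,3.75,-30,0.86],[0,1.3,4.3,-35,0.86],[0,1.7,4.8,-40,0.86],[0,2.1,5.2,-45,0.86],[0,2.6,5.65,-50,0.86]]}}

```text
t: 9.3
eef_pos: [0.5336, -0.1228, 0.076]
ee_rot: [2.762, 1.57, 0.083]
force: [-0.0, -0.5, -0.4]
width: 0.0122
```

Run:
```python
from h import *
p,R,s=tool();print(p,s["t"],s["width"],s["force"],s["moment"],s["q"].round(2))
q=(p[:2]-C);print("polar",np.hypot(*q),np.degrees(np.arctan2(q[1],q[0])-TH),"h",np.degrees(np.arctan2(R[1,2],R[0,2])-TH))
arc(118,168)
g=grab_frame("side");overlay(g,208,(285,185,405,315),"pics/os8.png",5)
```

```text
[ 0.53362138 -0.12284467  0.07600674] 9.3 0.012210721639137513 [-0.03415762 -0.54195747 -0.40762949] [ 0.00895578 -0.30924705  0.05453825] [ 0.13  0.32 -0.48  0.   -0.77  0.33]
polar 0.07102100872413905 118.07114869161008 h -151.8464733323538
[0.4, 0.03, 0.61, -4.8]
[0.4, 0.11, 1.22, -9.8]
[0.4, 0.24, 1.83, -14.8]
[0.4, 0.42, 2.42, -19.8]
[0.4, 0.66, 2.99, -24.8]
[0.4, 0.94, 3.54, -29.8]
[0.4, 1.28, 4.07, -34.8]
[0.4, 1.65, 4.56, -39.8]
[0.4, 2.07, 5.02, -44.8]
[0.4, 2.52, 5.44, -49.8]
```

View pics/os8.png

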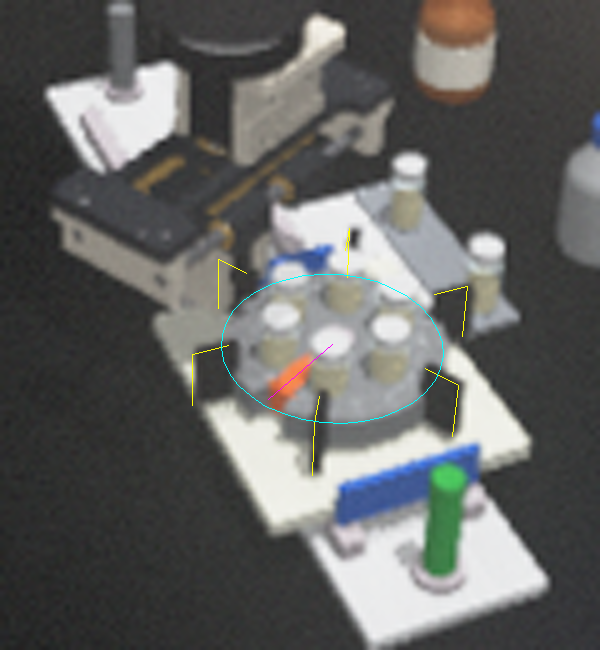

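{"name": "step_arm", "arguments": {"deltas": [[0,0.03,0.6,-5,0.86],[0,0.1,1.2,-10,0.86],[0,0.25,1.8,-15,0.86],[0,0.4,2.4,-20,0.86],[0,0.65,3.0,-25,0.86],[0,0.95,3.55,-30,0.86],[0,1.3,4.05,-35,0.86],[0,1.65,4.55,-40,0.86],[0,2.05,5.0,-45,0.86],[0,2.5,5.45,-50,0.86]]}}

```text
t: 10.18
eef_pos: [0.4959, -0.1695, 0.0759]
ee_rot: [1.863, 1.57, 0.054]
force: [1.1, 1.6, 1.0]
width: 0.0125
```

Run:
```python
from h import *
p,R,s=tool();print(p,s["t"],s["width"],s["force"],s["moment"],s["q"].round(2))
q=(p[:2]-C);print("polar",np.hypot(*q),np.degrees(np.arctan2(q[1],q[0])-TH),"h",np.degrees(np.arctan2(R[1,2],R[0,2])-TH))
arc(168,180,4)
g=grab_frame("side");overlay(g,258,(285,185,405,315),"pics/os9.png",5)
```

```text
[ 0.49589629 -0.16952881  0.07590505] 10.1833 0.012513429197120068 [1.14310111 1.60563563 1.00088246] [ 0.15282736 -0.20231047  0.01853683] [ 0.05  0.29 -0.53 -0.   -0.75  1.29]
polar 0.07135058365875878 167.93975605866842 h -101.98167448507174
[0.39, 0.04, 0.38, -3.0]
[0.39, 0.07, 0.75, -6.0]
[0.39, 0.12, 1.12, -9.0]
[0.39, 0.19, 1.48, -12.0]
```

View pics/os9.png

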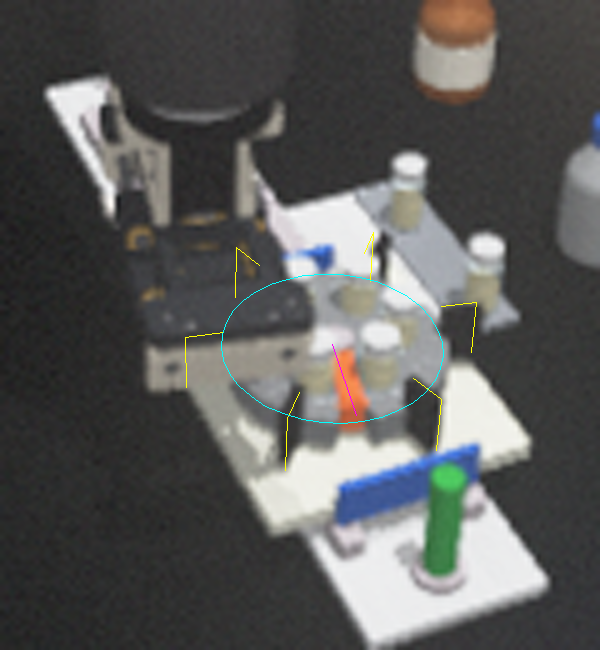

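{"name": "step_arm", "arguments": {"deltas": [[0,0.04,0.4,-3,0.86],[0,0.07,0.75,-6,0.86],[0,0.12,1.1,-9,0.86],[0,0.2,1.5,-12,0.86],[0,0.2,1.5,-12,0.86],[0,0.2,1.5,-12,0.9],[0,0.2,1.5,-12,0.93],[0,0.2,1.5,-12,0.95],[0,0.2,1.5,-12,0.95],[0,0.2,1.5,-12,0.95]], "squeeze": 3}}

```text
t: 11.07
eef_pos: [0.494, -0.1843, 0.0756]
ee_rot: [0.747, 1.571, -0.855]
force: [-0.6, -0.5, -0.2]
width: 0.0062
```

Run:
```python
from h import *
p,R,s=tool();print(p,s["t"],s["width"],s["force"],s["moment"],s["q"].round(2))
q=(p[:2]-C);print("polar",np.hypot(*q),np.degrees(np.arctan2(q[1],q[0])-TH),"h",np.degrees(np.arctan2(R[1,2],R[0,2])-TH))
```

```text
[ 0.49397219 -0.1843223   0.07560304] 11.0667 0.0062418509842645615 [-0.57766865 -0.45301298 -0.16276954] [-0.05681095  0.03233134 -0.00477018] [ 0.02  0.29 -0.52  0.   -0.75  1.52]
polar 0.07127013631767126 179.94779673968196 h -90.14585859314018
```

{"name": "step_arm", "arguments": {"deltas": [[0,0,0,0,0.9],[0,0,0,0,0.82],[0,0,0,0,0.78],[-1,0,0,0,0.75],[-3,0,0,0,0.75],[-5.5,0,0,0,0.75],[-8,0,-2,0,0.75],[-10,0,-5,0,0.75],[-12,0,-9,0,0.75],[-12,0,-13,0,0.75]]}}

```text
t: 11.9
eef_pos: [0.4996, -0.0549, 0.2002]
ee_rot: [1.685, 1.564, 0.082]
force: [1.9, 0.0, 0.7]
width: 0.0218
```

{"name": "step_arm", "arguments": {"deltas": [[0,0,-4,0,0.75],[0,0,-8,0,0.75],[0,0,-12,0,0.75],[0,0,-15,0,0.75],[0,0,-18,0,0.75],[0,0,-20,0,0.75],[0,0,-20,0,0.75],[0,0,-20,0,0.75],[0,0,-20,0,0.75],[0,0,-20,0,0.75]]}}

```text
t: 12.73
eef_pos: [0.5039, 0.1436, 0.1958]
ee_rot: [2.028, 1.571, 0.426]
force: [-0.6, -0.9, -0.1]
width: 0.0218
```

Run:
```python
from h import *
p,R,s=tool();print(p,s["t"],s["width"],s["force"])
f=grab_frame("top");overlay(f,270,(335,170,425,240),"pics/o10.png",8);crop(f,(335,170,425,240),"pics/t10.png",8)
g=grab_frame("side");overlay(g,270,(305,215,405,315),"pics/os10.png",6)
cv2.imwrite("pics/full10.png",f["pixels"][:,:,::-1])
for nm,f in(("top",f),("side",g)):
    P,u,v=cloud(f);rgb=f["pixels"][v,u].astype(int)
    o=(rgb[:,0]>rgb[:,2]*1.8)&(rgb[:,0]>140)&(rgb[:,1]<rgb[:,0]*.7)
    X=unproj(f,np.c_[u,v],.062)[:,:2]-C
    o&=np.hypot(*X.T)<.07
    q=X[o];w,V=np.linalg.eigh(np.cov(q.T));d=V[:,1];d*=np.sign(d@q.mean(0))
    print(nm,o.sum(),q.mean(0).round(4),"mean",np.degrees(np.arctan2(q.mean(0)[1],q.mean(0)[0])-TH),"pca",np.degrees(np.arctan2(d[1],d[0])-TH))
```

```text
[0.50394004 0.14357743 0.19584186] 12.7333 0.02184680608583846 [-0.58002447 -0.91453852 -0.11784789]
top 20 [-0.     -0.0272] mean -88.42815178684555 pca -96.39081400025837
side 58 [ 0.0007 -0.0403] mean -87.32276352904202 pca -101.2986665813055
```

View pics/o10.png

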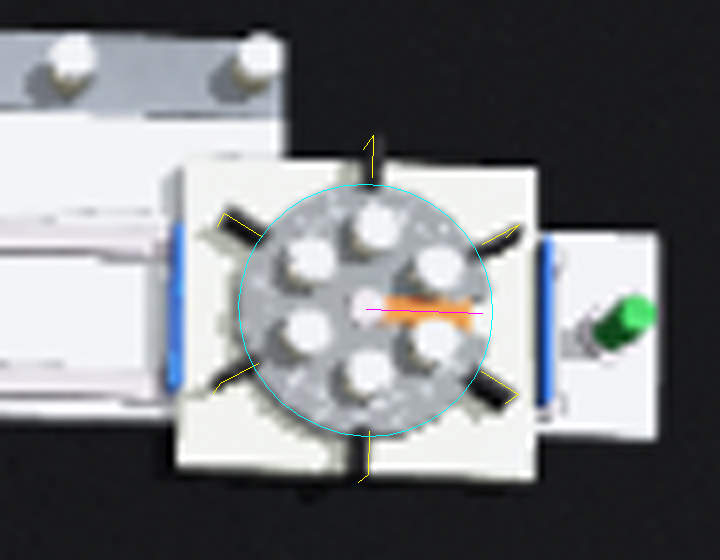

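View pics/os10.png

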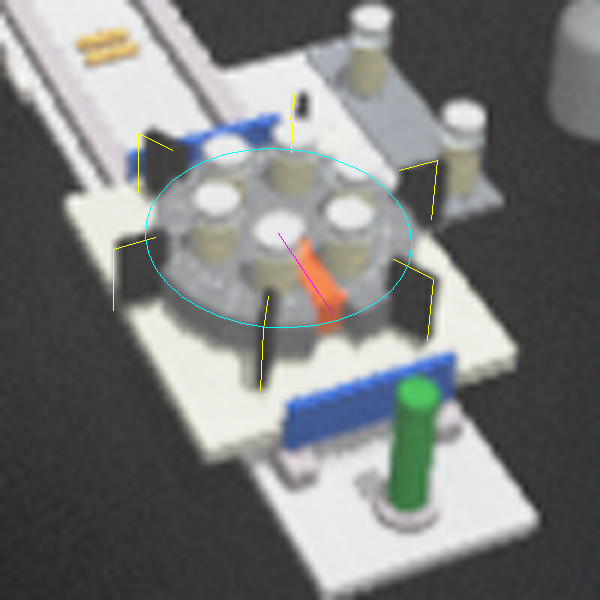

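View pics/t10.png

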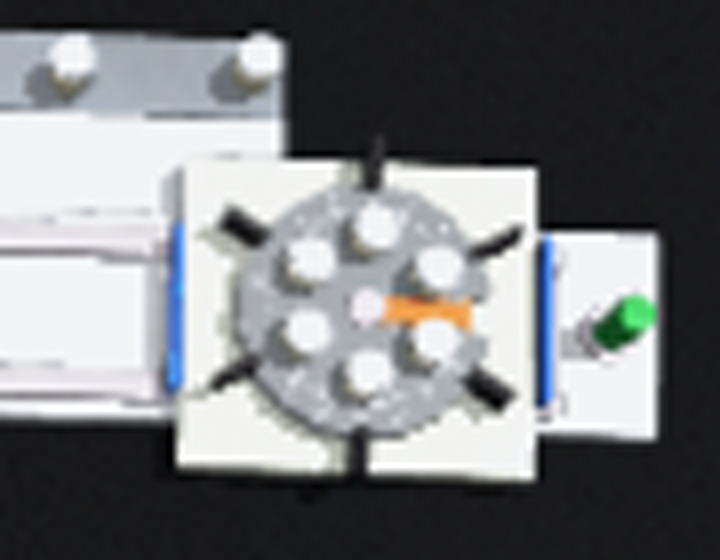

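View pics/full10.png

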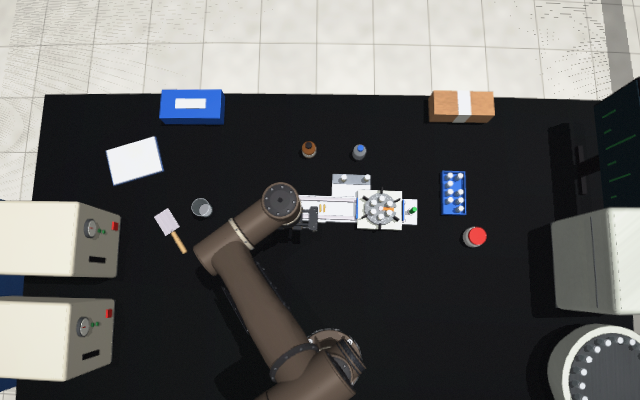

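```bash
cat > fit.py <<'E'
from h import *
from scipy.optimize import minimize
from scipy.ndimage import map_coordinates
def fit(f,a0):
    G=f["pixels"].astype(float).max(2)
    rr,tt,zz=np.meshgrid(np.linspace(.063,.079,7),[-.0022,0,.0022],np.linspace(.05,.079,6));rr,tt,zz=[x.ravel() for x in(rr,tt,zz)]
    def cost(q):
        c=C+np.array(q[1:3])/1000;tot=0;pts=[]
        for k in range(6):
            a=np.radians(q[0]+30+60*k)+TH
            pts.append(np.c_[c[0]+rr*np.cos(a)-tt*np.sin(a),c[1]+rr*np.sin(a)+tt*np.cos(a),zz])
        uv=proj(f,np.vstack(pts));return np.minimum(map_coordinates(G,[uv[:,1],uv[:,0]],order=1),160).mean()
    best=min((minimize(cost,[a0+d,dx,dy],method="Nelder-Mead",options=dict(initial_simplex=[[a0+d,dx,dy],[a0+d+2,dx,dy],[a0+d,dx+2,dy],[a0+d,dx,dy+2]])) for d in(-4,0,4) for dx in(0,) for dy in(0,)),key=lambda r:r.fun)
    prof=[(d,round(cost([best.x[0]+d,*best.x[1:]]),1)) for d in(-4,-2,0,2,4)]
    return best.x.round(2),best.fun,prof
if __name__=="__main__":
    for n in("top","side"):
        f=grab_frame(n);print(n,fit(f,270))
        # post: green top + stripe line
    f=grab_frame("top")
    im=f["pixels"].astype(float);P,u,v=cloud(f)
    w=np.clip((im[...,0]-im[...,2]-40),0,None)*(im[...,0]>im[...,1]*1.25)
    X=unproj(f,np.c_[u,v],.062)[:,:2]-C;r=np.hypot(*X.T);ww=w[v,u]*(r<.062);k=ww>0
    a=np.array([np.cos(TH),np.sin(TH)]);b=np.array([-np.sin(TH),np.cos(TH)])
    xr=X[k]@a;yr=X[k]@b;pf=np.polyfit(yr,xr,1,w=np.sqrt(ww[k]));print("stripe",k.sum(),"slope deg",np.degrees(np.arctan(pf[0])),"x at centre mm",pf[1]*1e3,"y range",yr.min(),yr.max())
E
python3 fit.py
```

```text
top (array([268.14,  -0.96,   0.93]), np.float64(63.13536859535764), [(-4, np.float64(107.3)), (-2, np.float64(77.6)), (0, np.float64(63.1)), (2, np.float64(78.1)), (4, np.float64(107.8))])
side (array([268.16,   2.22,  -0.95]), np.float64(86.8405060883891), [(-4, np.float64(99.8)), (-2, np.float64(91.2)), (0, np.float64(86.8)), (2, np.float64(91.3)), (4, np.float64(100.8))])
stripe 34 slope deg 2.3227388971463334 x at centre mm 1.3676236105330597 y range -0.04829368276880727 -0.010309233303636057
```

Run:
```python
from h import *
p,R,s=tool();h=np.degrees(np.arctan2(R[1,2],R[0,2])-TH);print(p,s["t"],h)
print(cmd(pol(.0712,181.85,.20)),cmd(pol(.0712,181.85,.0756)),"roll",-((181.85+90-h+180)%360-180))
```

```text
[0.50411501 0.14369054 0.19566089] 12.9833 -90.16459347073409
[-0.44  0.04 33.05] [12.    0.04 33.05] roll -2.0145934707340984
```

{"name": "step_arm", "arguments": {"deltas": [[0,0,4,-1,0.75],[0,0,8,-2,0.75],[0,0,12,-2,0.75],[0,0,16,-2,0.75],[0,0,20,-2,0.75],[0,0,24,-2,0.75],[0,0,28,-2,0.75],[0,0,31,-2,0.75],[0,0,33,-2,0.75],[0,0,33,-2,0.75]]}}

```text
t: 13.82
eef_pos: [0.4932, -0.189, 0.1953]
ee_rot: [-0.936, 1.57, -2.507]
force: [-0.2, -0.4, -0.0]
width: 0.022
```

Run:
```python
from h import *
p,R,s=tool();h=np.degrees(np.arctan2(R[1,2],R[0,2])-TH);print(p,s["t"],h,s["width"])
print(cmd(pol(.0712,181.85,.0756)),"roll",-((181.85+90-h+180)%360-180))
```

```text
[ 0.49320841 -0.18897515  0.19533026] 13.8167 -88.32543888740321 0.02201264254806271
[11.97  0.09 -0.23] roll -0.1754388874032884
```

{"name": "step_arm", "arguments": {"deltas": [[2,0,-0.2,0,0.75],[5,0,-0.2,0,0.75],[8,0,-0.2,0,0.75],[10,0.05,-0.2,0,0.75],[11,0.1,-0.2,0,0.75],[12,0.1,-0.2,0,0.75],[12,0.1,-0.2,0,0.75],[12,0.1,-0.2,0,0.75],[12,0.1,-0.2,0,0.75],[12,0.1,-0.2,0,0.75]]}}

```text
t: 14.65
eef_pos: [0.4958, -0.1835, 0.0768]
ee_rot: [1.506, 1.569, -0.06]
force: [0.1, -0.0, -0.8]
width: 0.022
```

Run:
```python
from h import *
p,R,s=tool();h=np.degrees(np.arctan2(R[1,2],R[0,2])-TH);print(p,s["t"],h,s["width"],s["force"])
print(cmd(pol(.0712,181.85,.0756)),"roll",-((181.85+90-h+180)%360-180))
g=grab_frame("side");overlay(g,270,(285,185,405,315),"pics/os11.png",5)
```

```text
[ 0.49575227 -0.18353547  0.07676458] 14.65 -88.09353318444123 0.02201173676617292 [ 0.05730712 -0.03608367 -0.78623161]
[ 0.12 -0.18  0.31] roll 0.05646681555867872
```

View pics/os11.png

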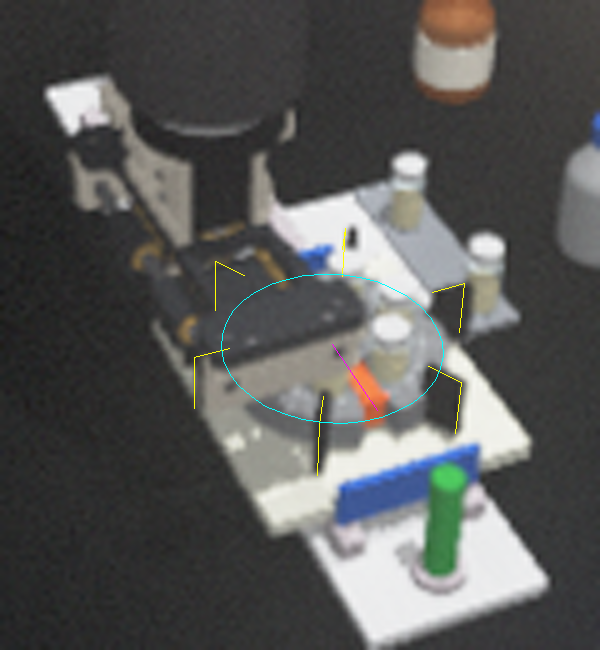

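{"name": "step_arm", "arguments": {"deltas": [[0,-0.15,0.1,0,0.75],[0,-0.15,0.2,0,0.75],[0,-0.15,0.3,0,0.75],[0,-0.15,0.3,0,0.75],[0,-0.15,0.3,0,0.75],[0,-0.15,0.3,0,0.75],[0,-0.15,0.3,0,0.75],[0,-0.15,0.3,0,0.75],[0,-0.15,0.3,0,0.75],[0,-0.15,0.3,0,0.75]]}}

```text
t: 15.53
eef_pos: [0.4934, -0.1865, 0.0755]
ee_rot: [-1.595, 1.571, 3.122]
force: [0.6, -0.4, -0.4]
width: 0.0218
```

Run:
```python
from h import *
for i in range(4):
    p,R,s=tool();h=np.degrees(np.arctan2(R[1,2],R[0,2])-TH);print(p.round(4),s["q"].round(4),s["t"],h.round(2),cmd(pol(.0712,181.85,.0756)))
    grab_frame("top")
```

```text
[ 0.4934 -0.1865  0.0755] [ 0.0107  0.2937 -0.5236 -0.     -0.7536  1.5642] 15.5333 -88.1 [-0.01  0.06  0.02]
[ 0.4934 -0.1865  0.0755] [ 0.0108  0.2937 -0.5236 -0.     -0.7536  1.5641] 15.5833 -88.11 [-0.01  0.06  0.02]
[ 0.4933 -0.1865  0.0755] [ 0.0107  0.2937 -0.5236 -0.     -0.7536  1.5642] 15.6333 -88.11 [-0.01  0.07  0.02]
[ 0.4934 -0.1865  0.0755] [ 0.0108  0.2937 -0.5236  0.     -0.7536  1.5642] 15.6833 -88.1 [-0.01  0.06  0.02]
```

Positioned accurately, so I'll close gently to centre the tab.

{"name": "step_arm", "arguments": {"deltas": [[0,0,0,0,0.8],[0,0,0,0,0.85],[0,0,0,0,0.89],[0,0,0,0,0.92],[0,0,0,0,0.95],[0,0,0,0,0.95],[0,0,0,0,0.95],[0,0,0,0,0.95],[0,0,0,0,0.95],[0,0,0,0,0.95]], "squeeze": 3}}

```text
t: 16.57
eef_pos: [0.4933, -0.1866, 0.0755]
ee_rot: [-1.579, 1.571, 3.138]
force: [-1.3, -0.2, 0.0]
width: 0.0064
```

{"name": "step_arm", "arguments": {"deltas": [[0,0,0,0,0.92],[0,0,0,0,0.88],[0,0,0,0,0.83],[0,0,0,0,0.78],[0,0,0,0,0.75],[0,0,0,0,0.75],[-2,0,0,0,0.75],[-5,0,0,0,0.75],[-8,0,0,0,0.75],[-12,0,0,0,0.75]]}}

```text
t: 17.4
eef_pos: [0.492, -0.1864, 0.1951]
ee_rot: [-1.711, 1.567, 3.005]
force: [1.2, 0.8, -0.5]
width: 0.022
```

{"name": "step_arm", "arguments": {"deltas": [[0,0,-4,0,0.75],[0,0,-8,0,0.75],[0,0,-12,0,0.75],[0,0,-16,0,0.75],[0,0,-20,0,0.75],[0,0,-24,0,0.75],[0,0,-28,0,0.75],[0,0,-32,0,0.75],[0,0,-33,0,0.75],[0,0,-33,0,0.75]]}}

```text
t: 18.23
eef_pos: [0.4921, 0.1463, 0.1955]
ee_rot: [2.196, 1.57, 0.633]
force: [-0.0, 0.1, -0.3]
width: 0.0217
```

```bash
python3 fit.py
python3 - <<'E'
from h import *
p,R,s=tool();print(p,s["t"],s["force"])
f=grab_frame("top");overlay(f,270,(335,170,425,240),"pics/o12.png",8);cv2.imwrite("pics/full12.png",f["pixels"][:,:,::-1])
E
```

```text
top (array([269.95,  -1.18,   0.72]), np.float64(63.58332990101927), [(-4, np.float64(107.0)), (-2, np.float64(77.6)), (0, np.float64(63.6)), (2, np.float64(78.6)), (4, np.float64(107.5))])
side (array([269.72,   2.58,  -0.65]), np.float64(87.70522486704463), [(-4, np.float64(100.5)), (-2, np.float64(92.1)), (0, np.float64(87.7)), (2, np.float64(92.0)), (4, np.float64(101.3))])
stripe 33 slope deg 0.4210508121500817 x at centre mm 1.5876394323954612 y range -0.04829368276880727 -0.010309233303636057
[0.49178558 0.14306772 0.19536061] 18.3833 [-0.16266893 -0.65733082 -1.04943432]
```

View pics/o12.png

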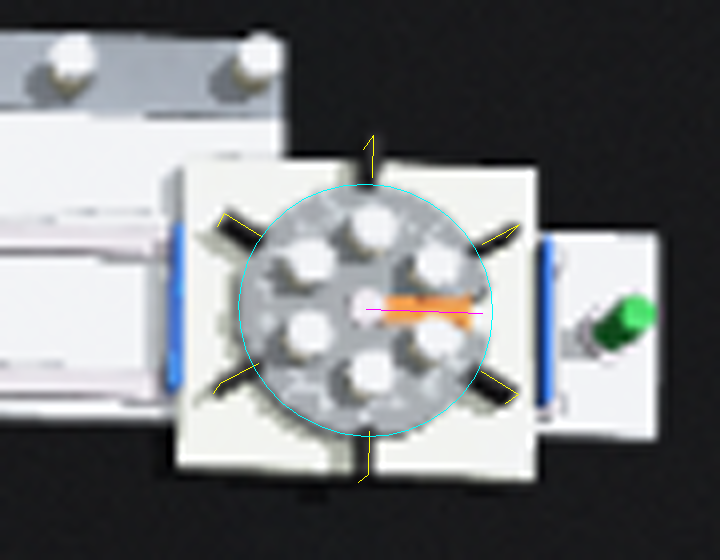

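Run:
```python
from station import *
print(job_done())
```

```text
the job is handed in; nothing more can be done
None
```

The carrier is in the station at the green post (the right-hand, -y end), and the carousel's orange notch points at the post. I handed the job in after about 18 s of robot time.

- **Carrier:** I pushed it along the rail with the closed fingers on its left upstand. The last picture has it within about 1 mm of the station position, and it did not move during the carousel work. I judged the click from that position and from the push force dropping to near zero; no sensor confirms it directly.
- **Carousel:** I straddled one rim tab and swung it about 112° anticlockwise. The first check showed it about 1.9° short in both cameras and in the orange stripe's direction. I gripped the tab again and corrected it.
- **Final angle:** the target is 270° (facing the post). The top-camera tab fit gives 269.95°, the side camera 269.7°, and the orange stripe about 269.6°.
- **Disagreement:** the two cameras place the carousel centre about 4 mm apart across the rail, roughly what two 2 mm calibration errors could add up to.
- **Surroundings:** the full top picture after the first turn showed the bottles, vials, rack, beaker, spatula and jar still in place. I did not view a full picture again after the correction. At hand-in the arm was raised clear of everything, and no force reading during the job was above about 2 N.

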